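Put the hearing aid to dry and screw the capsule shut

ROBOT

A 6-joint arm with a two-finger parallel gripper is mounted at the origin on the work surface. World frame = base frame: x ahead of the robot, y to its left, z up, the work surface at z = 0. Lengths are in m, angles in rad, forces in N, time in s.
With the tool pointing down it reaches from about 0.25 to 0.725 m from the base axis. Payload 4 kg.
Tool frame: the origin (TCP) lies at the very end of the fingers, on their centre line; the grasp point (between the pads) lies 19 mm behind it; z points along the fingers, y is the line along which they close (so a half turn about z gives the same grasp; the last joint's range is limited). The gripper opens to 85 mm and grips with 20 to 120 N. Pads are 22 mm wide; open, the fingers measure 114 mm over their backs; the gripper's body (76 mm by 85 mm) begins 54 mm behind the grasp point. The pads swing forward as they close: fully open they stand 13 mm farther back than shut.
Start: joints at [1.227, 0.241, 0.005, 1.335, 0, 1.571], TCP at [0.169, 0.471, 0.231] pointing down, gripper open.
Joint ranges: [-2.72, 2.72], [-1.05, 1.87], [-1.09, 1.28], [-1.99, 2.15], [-1.42, 1.44], [-3.14, 3.14]. Speed limits (rad/s): [2.79, 2.79, 3.14, 3.14, 3.14, 3.14].

INTERFACE

Orientations are given as a unit quaternion [x, y, z, w].
In Python, from workcell import * gives the robot as it stands. The module is installed in compiled form; this text tells all that it offers.
- The arm moves only by the tool send_rows, never from a script. Its argument "steps" is text: rows parted by semicolons, each of 7 numbers parted by spaces: the opening, from -1 (shut) to 1 (fully open), then the shift along the world's x, y, z in m, then the turn, a rotation vector about the world's x, y, z in rad. A call has exactly 5 rows; each row shifts and turns the commanded pose from where the row before left it; what a row does not reach is not made up. A row lasts 1/12 s, in which the tool goes at most 41.7 mm and 7.16 degrees, less where a joint would pass 70% of its speed; a pose out of reach is approached as far as the arm can. A call is refused whole if a number of a shift passes 0.0417 or a number of a turn 0.125, either way. A call with a gripper value outside its range is refused whole. The fingers move at their own pace and stop on an object; the grip force is fixed at half the most. Time passes only in rows, so rows that do not move let the fingers close, or fill a call up. It gives the time, the measured TCP pose, the force, the opening and the grip force at its end, in the units of the state.
- get_obs(): the state, without advancing time (a new reading comes with each control period).
- camera(name): name is "scene" or "top" or "wrist"; returns a dict with "frame" (420x560x3 uint8, red, green, blue), "range_z" (420x560 float32, m along the optical axis (not along the pixel's ray), 0 where there is no reading), "camera_matrix" (3x3 intrinsics, pixels), "extrinsics" (4x4, takes a point from world to camera coordinates); the wrist camera has in their place "T_tool_cam" (4x4, takes a point from camera to tool coordinates, whose origin is the TCP and whose axes are the flange's). Camera axes: x right, y down, z forward; pixel columns grow to the right and rows downward; lengths in m; the calibration is good to about 2 mm. The wrist camera is an equidistant fisheye: a pixel r from the principal point sees the ray r / f radians off the axis. A picture is of the moment at which its call begins: read the wrist's pose just before it.
- job_done(): hands the job in; it is judged then, once.
The state is a dict: "clock": time; "joint_pos": joint angles; "joint_vel": joint speeds; "tau": joint torques, N m; "eef_pos": TCP position; "tool_rot": TCP orientation; "ft_force": force on the tool from outside, world axes, zero at the start; "ft_torque": the same for the moment, N m; "grip_width": finger opening in m; "grasp_force": force on a finger pad.
Only numpy, scipy, OpenCV 4.12 (cv2) and the standard library are available. Lean on these libraries where they do the work, as an engineer would, in place of code of your own. Each camera call takes 0.05 s, during which the arm holds its last target. There are 200 camera calls.

TASK

Take the hearing aid from the white saucer and lower it into the open drying capsule, letting go of it only just above or inside the cup. Then swing the captive cap back over the mouth on its strap and screw it clockwise until it is fully tight. Leave the saucer, the spectacle case and the battery tray where they are.

Things in the scene. Friction and masses are not known exactly. Their poses are not given: they have to be found in the camera images.
- capsule: Round teal drying capsule, stuck to the nightstand (does not move). Origin: centre of the cup's underside, z up. Cup 74 mm outside diameter, 66 mm inside, 36 mm high, inner floor 8 mm above the nightstand. A post of 16 mm diameter, 40 mm high, stands on its +x side, 62 mm from the cup's axis, and carries the strap. A red stripe marks the -x side of the cup.
- mouth (a point): Centre of the cup's mouth at rim height, 36 mm above the nightstand; axes as the capsule's.
- pivot (a point): On the strap's vertical swivel axis (top of the pivot post), 45 mm above the nightstand, 62 mm from the cup's axis. Axes turn with the strap: its -x axis points from the pivot to the cap's centre, 62 mm away.
- strap (a joint): Swing of the dark strap about the vertical pivot: 0 = cap exactly over the cup (stop), growing anticlockwise seen from above as the cap swings away, up to 2.3 rad. Light friction, stays where it is left. The strap holds the cap in a round tether ring of 86 mm outside diameter, 5 mm thick, 40 to 45 mm above the nightstand.
- screw_cap (a joint): Turn of the cap in its tether ring: 0 = loose (stop), growing clockwise seen from above as it is tightened; 1.9 rad = fully tight (stop). It sinks 4 mm from loose to tight. Friction about 0.05 N m, stays where it is left. A red dot on the cap's top comes next to the cup's red stripe when closed and tight.
- cap_grip (a point): Centre of the cap's wing grip, a teal bar 44 mm long (along this point's x), 12 mm wide (along y), 16 mm high, on the axis of the pale round cap (76 mm diameter, 15 mm high, below the bar). This point is at mid-height of the bar, 8 mm above the cap's flat top; when loose it is 61 mm above the nightstand, when tight 57 mm. Turns with the cap.
- hearing_aid: Brown behind-the-ear hearing aid lying on its side in the saucer: rounded body 36 mm long (x), 14 mm wide (y), 12 mm high, with a clear hook of 5 mm thickness reaching to 28 mm from the middle at the +x end. 10 to 22 g. Origin: centre of the underside, z up.
- aid_center (a point): Centre of the hearing aid's body, 6 mm above its underside.
- saucer: White porcelain saucer, 140 mm diameter, 16 mm high, its inner floor 5 mm above the nightstand, loose; origin: centre of its underside.
- spectacle_case: Stainless steel spectacle case, 160 (x) by 62 (y) by 36 mm, loose; origin: centre of the underside.
- battery_tray: Two stacked pale plastic battery trays, 100 (x) by 75 (y) by 40 mm, loose, coin cells in the upper one; origin: centre of the underside.

How it is judged:
By the outcome, as a careful person would: the job done as asked, in the order asked, and still so for the second after the job is handed in, with the robot touching nothing.
It also fails if it takes over 72 s, if anything falls off the work surface, if the arm or the gripper's body presses on something with over 40 N, if the wrist force passes 120 N, or if a joint passes its speed limit or range.

## Working session

There is one attempt and no reset: what is moved stays moved. The work goes in short steps, Python scripts to look and compute and a tool call to move; the robot and the scene stay as the last step left them, time stands still between calls to the robot, and variables do not carry over. Pictures are saved under pics/ and viewed, at most 10 in all, crops included, and the job is handed in when it is done.

Besides the shell and the picture viewer there is one more tool, called after "Call:" in YAML: its name, and indented under it one key for each argument. send_rows: Moves the arm, as the interface text tells. Its arguments: {"type":"object","properties":{"steps":{"type":"string"}},"required":["steps"]}

```bash
mkdir -p pics; cat > h.py <<'E'
from workcell import *
import numpy as np, cv2
def snap(name,tag):
    c=camera(name); cv2.imwrite(f'pics/{tag}.png',c['frame'][:,:,::-1]); np.savez(f'pics/{tag}.npz',**c); return c
def cloud(c):
    K=np.array(c['camera_matrix']);z=c['range_z'];v,u=np.mgrid[:420,:560]
    P=np.stack([(u-K[0,2])/K[0,0]*z,(v-K[1,2])/K[1,1]*z,z],-1)
    T=np.linalg.inv(np.array(c['extrinsics'])); return P@T[:3,:3].T+T[:3,3]
E
python3 - <<'E'
from h import *
o=get_obs();print({k:np.round(v,3).tolist() for k,v in o.items()})
c=snap('top','t0');d=snap('scene','s0')
im=np.hstack([c['frame'],d['frame']])[:,:,::-1]
print(np.round(c['camera_matrix'],1),np.round(c['extrinsics'],3))
E
```

```text
{'clock': 0.0, 'joint_pos': [1.227, 0.241, 0.004, 1.335, -0.0, 1.571], 'joint_vel': [0.001, 0.002, 0.001, -0.002, 0.001, 0.002], 'tau': [0.001, -37.232, 25.241, 0.017, 0.0, 0.0], 'eef_pos': [0.168, 0.47, 0.23], 'tool_rot': [0.171, 0.985, -0.001, -0.0], 'ft_force': [0.125, 0.132, 0.908], 'ft_torque': [0.044, -0.011, 0.012], 'grasp_force': 0.0, 'grip_width': 0.086}
[[481.    0.  279.9]
 [  0.  481.  217.8]
 [  0.    0.    1. ]] [[-0.008 -0.999 -0.041  0.024]
 [-0.991  0.014 -0.132  0.61 ]
 [ 0.132  0.039 -0.99   0.985]
 [ 0.     0.     0.     1.   ]]
```

View pics/t0.png

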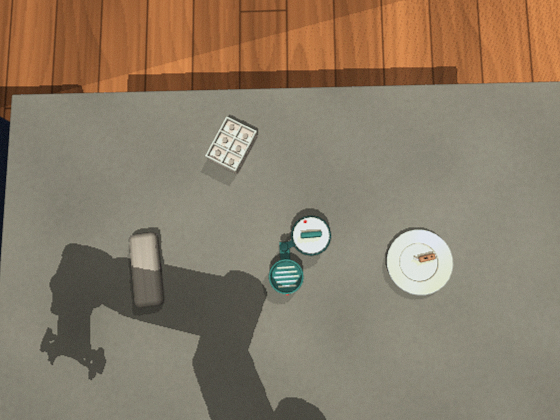

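View pics/s0.png

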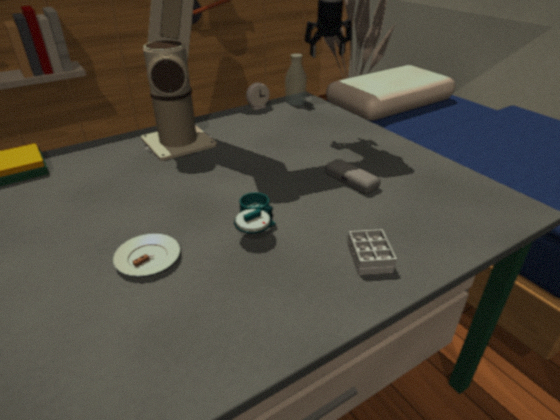

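The top view shows the cup at about (286,275), the cap swung away at (311,235) with its bar horizontal in the image, and the post at (285,246). The saucer is at (420,262) and the aid at (427,257).

```bash
python3 - <<'E'
from h import *
c=dict(np.load('pics/t0.npz')); P=cloud(c); f=c['frame']
hsv=cv2.cvtColor(f,cv2.COLOR_RGB2HSV)
def rp(u,v,z):
    K=c['camera_matrix'];T=np.linalg.inv(c['extrinsics']);d=T[:3,:3]@np.array([(u-K[0,2])/K[0,0],(v-K[1,2])/K[1,1],1]);o=T[:3,3];return o+d*(z-o[2])/d[2]
for n,u,v in [('floor',286,275),('cap',305,245),('bar',311,234),('post',285,246),('saucer',395,285),('aid',427,257),('table',350,330)]:
    print(n,np.round(P[v,u],4),f[v,u])
roi=np.zeros((420,560),bool);roi[205:305,255:345]=1
teal=(hsv[...,0]>75)&(hsv[...,0]<100)&(hsv[...,1]>110)&roi
pale=(hsv[...,1]<60)&(hsv[...,2]>170)&roi
def comps(m,z,mn=8):
    n,l,s,ce=cv2.connectedComponentsWithStats(m.astype(np.uint8))
    for i in range(1,n):
        if s[i,4]<mn: continue
        ys,xs=np.where(l==i); r=cv2.minAreaRect(np.stack([xs,ys],1).astype(np.float32))
        cn,rad=cv2.minEnclosingCircle(np.stack([xs,ys],1).astype(np.float32))
        print(s[i],np.round(ce[i],1),'rect',np.round(r[0],1),np.round(r[1],1),round(r[2],1),'circ',np.round(cn,1),round(rad,1),'w',np.round(rp(*r[0],z),4),'wc',np.round(rp(*cn,z),4),'medz',np.median(P[ys,xs,2]).round(4))
print('teal');comps(teal,.036)
print('pale');comps(pale,.053)
roi2=np.zeros((420,560),bool);roi2[220:305,380:460]=1
br=roi2&(hsv[...,0]<22)&(hsv[...,1]>90)
print('aid');comps(br,.014)
print('saucer');comps(roi2&(hsv[...,1]<60)&(hsv[...,2]>165),.016)
red=((hsv[...,0]<8)|(hsv[...,0]>172))&(hsv[...,1]>120)&roi
print('red');comps(red,.053,1)
a=cv2.resize(f[200:310,250:350],None,fx=4,fy=4,interpolation=2);b=cv2.resize(f[225:300,380:460],None,fx=4,fy=4,interpolation=2)
im=np.zeros((440,730,3),np.uint8);im[:,:400]=a;im[:300,405:725]=b;cv2.imwrite('pics/z.png',im[:,:,::-1])
E
```

```text
floor [0.4897 0.0064 0.01  ] [114 166 160]
cap [ 0.5508 -0.0351  0.0538] [225 230 231]
bar [ 0.5723 -0.0476  0.0683] [ 67 136 127]
post [0.5498 0.0069 0.0459] [48 87 80]
saucer [ 0.4663 -0.2285 -0.0007] [115 113  97]
aid [ 0.525  -0.295   0.0172] [128  94  74]
table [ 3.718e-01 -1.291e-01  2.000e-04] [133 134 118]
teal
[301 232  20   6  95] [310.7 234.3] rect [310.6 234.3] [ 4.8 19.2] 85.2 circ [310.5 233.5] 9.6 w [ 0.5749 -0.0475  0.036 ] wc [ 0.5765 -0.0474  0.036 ] medz 0.0695
[280 238  15  19 109] [285.8 246.7] rect [287.  247.9] [15.5 15.8] 71.6 circ [287.8 246.5] 9.5 w [0.5465 0.0031 0.036 ] wc [0.5494 0.0013 0.036 ] medz 0.0464
[323 240   7  11  11] [326.7 245. ] rect [326.5 245.3] [ 1.2 11.7] 31.0 circ [326. 245.] 5.8 w [ 0.551  -0.0808  0.036 ] wc [ 0.5517 -0.0798  0.036 ] medz 0.0458
[296 247   6   6   8] [298.6 249.8] rect [298.4 249.6] [7.  1.1] 38.7 circ [298.5 249.5] 3.5 w [ 0.5425 -0.0212  0.036 ] wc [ 0.5428 -0.0214  0.036 ] medz 0.0452
[269 255  34  39 573] [285.1 274.8] rect [285.9 276.2] [34.  33.9] 38.7 circ [284.9 273.9] 19.3 w [0.4868 0.006  0.036 ] wc [0.4917 0
[... 932 characters left out ...]
] wc [0.4675 0.0064 0.053 ] medz 0.011
aid
[419 253  16   9  91] [426.7 257.3] rect [426.7 257.3] [ 5.8 15.8] 76.0 circ [426.5 256.5] 7.9 w [ 0.5245 -0.2952  0.014 ] wc [ 0.5262 -0.2948  0.014 ] medz 0.018
saucer
[ 387  230   66   65 3277] [419.3 262.1] rect [419.5 262. ] [64. 65.] 90.0 circ [419.5 262. ] 33.6 w [ 0.5146 -0.279   0.016 ] wc [ 0.5146 -0.279   0.016 ] medz 0.0115
red
[304 220   3   3   6] [304.8 221.2] rect [304.8 221.3] [1.4 2.1] 45.0 circ [304.8 221.2] 1.2 w [ 0.6008 -0.0353  0.053 ] wc [ 0.601  -0.0355  0.053 ] medz 0.055
[287 294   2   1   2] [287.5 294. ] rect [287.5 294. ] [1. 0.] 180.0 circ [287.5 294. ] 0.5 w [0.4501 0.0025 0.053 ] wc [0.4501 0.0025 0.053 ] medz 0.0331
```

View pics/z.png

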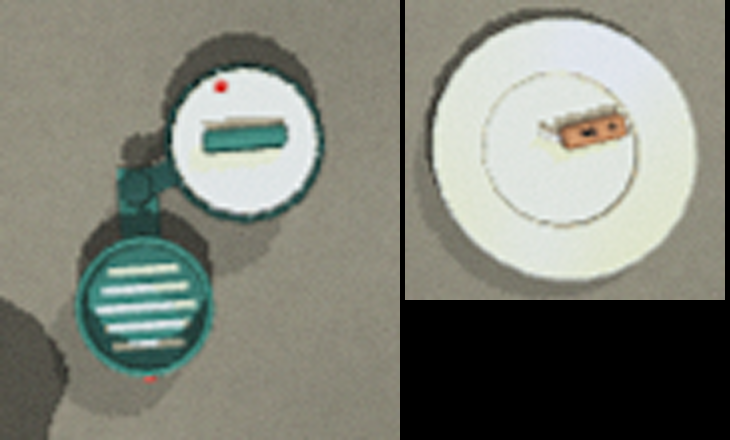

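The crop shows the strap at roughly 110° of swing and the cap bar near world y. The aid's hook points left in the image (+y). I'm moving toward the aid now.

Call:
send_rows:
  steps: "-0.35 0.017 -0.0364 0 0 0 -0.047;-0.35 0.017 -0.0364 0 0 0 -0.047;-0.35 0.017 -0.0364 0 0 0 -0.047;-0.35 0.017 -0.0364 0 0 0 -0.047;-0.35 0.017 -0.0364 0 0 0 -0.047"

```text
clock: 0.52
eef_pos: [0.2535, 0.2869, 0.2308]
tool_rot: [0.286, 0.958, -0.0, -0.0]
ft_force: [1.3, -0.1, 0.3]
grip_width: 0.028
grasp_force: 0.0
```

Call:
send_rows:
  steps: "-0.35 0.017 -0.0364 0 0 0 -0.047;-0.35 0.017 -0.0364 0 0 0 -0.047;-0.35 0.017 -0.0364 0 0 0 -0.047;-0.35 0.017 -0.0364 0 0 0 -0.047;-0.35 0.017 -0.0364 0 0 0 -0.047"

```text
clock: 0.93
eef_pos: [0.3386, 0.1048, 0.2313]
tool_rot: [0.397, 0.918, 0.0, 0.0]
ft_force: [1.1, 1.3, -0.1]
grip_width: 0.028
grasp_force: 0.0
```

Call:
send_rows:
  steps: "-0.35 0.017 -0.0364 0 0 0 -0.047;-0.35 0.017 -0.0364 0 0 0 -0.047;-0.35 0.017 -0.0364 0 0 0 -0.047;-0.35 0.017 -0.0364 0 0 0 -0.047;-0.35 0.017 -0.0364 0 0 0 -0.047"

```text
clock: 1.35
eef_pos: [0.4236, -0.0774, 0.2311]
tool_rot: [0.502, 0.865, 0.0, -0.0]
ft_force: [0.9, 1.3, 1.0]
grip_width: 0.0279
grasp_force: 0.0
```

Call:
send_rows:
  steps: "-0.35 0.017 -0.0364 0 0 0 -0.047;-0.35 0.017 -0.0364 0 0 0 -0.047;-0.35 0.017 -0.0364 0 0 0 -0.047;-0.35 0.017 -0.0364 0 0 0 -0.047;-0.35 0.017 -0.0364 0 0 0 -0.047"

```text
clock: 1.77
eef_pos: [0.5086, -0.2592, 0.2307]
tool_rot: [0.6, 0.8, -0.0, -0.001]
ft_force: [0.2, 0.7, -0.2]
grip_width: 0.0276
grasp_force: 0.0
```

Call:
send_rows:
  steps: "-0.35 0.008 -0.018 -0.03 0 0 -0.02;-0.35 0.008 -0.018 -0.03 0 0 -0.02;-0.35 0 0 -0.03 0 0 0;-0.35 0 0 -0.01 0 0 0;-0.35 0 0 0 0 0 0"

```text
clock: 2.18
eef_pos: [0.5216, -0.2918, 0.127]
tool_rot: [0.615, 0.789, -0.001, -0.005]
ft_force: [-0.9, 0.9, -0.3]
grip_width: 0.0279
grasp_force: 0.0
```

```bash
cat >> h.py <<'E'
from scipy.spatial.transform import Rotation as R
def wcloud(c,o):
    K=np.array(c['camera_matrix']);z=c['range_z'];v,u=np.mgrid[:420,:560]
    x=(u-K[0,2])/K[0,0];y=(v-K[1,2])/K[1,1];r=np.hypot(x,y)+1e-9;t=np.tan(np.minimum(r,1.5))/r
    P=np.stack([x*t*z,y*t*z,z],-1);T=np.array(c['T_tool_cam']);P=P@T[:3,:3].T+T[:3,3]
    return P@R.from_quat(o['tool_rot']).as_matrix().T+o['eef_pos']
E
python3 - <<'E'
from h import *
o=get_obs();print(np.round(o['eef_pos'],4),np.round(o['joint_pos'],3))
c=snap('wrist','w1');P=wcloud(c,o);np.save('pics/w1P.npy',P);f=c['frame']
print(np.round(c['T_tool_cam'],3),np.round(c['camera_matrix'],1))
near=(np.hypot(P[...,0]-.5245,P[...,1]+.295)<.05)&(c['range_z']>0)
hsv=cv2.cvtColor(f,cv2.COLOR_RGB2HSV)
m=near&(hsv[...,0]<22)&(hsv[...,1]>90)&(P[...,2]<.04)
Q=P[m];print(m.sum(),np.median(Q,0),Q.min(0),Q.max(0))
r=cv2.minAreaRect((Q[:,:2]*1000).astype(np.float32));print(r)
fl=near&(P[...,2]<.012);print('floor z',np.median(P[fl,2]) if fl.any() else None)
E
```

```text
[ 0.5216 -0.2918  0.127 ] [-0.51   0.5    0.109  1.189  0.     0.814]
[[ 0.    -0.962 -0.273  0.068]
 [ 1.    -0.     0.     0.001]
 [-0.    -0.273  0.962 -0.143]
 [ 0.     0.     0.     1.   ]] [[325.2   0.  279.2]
 [  0.  325.2 211.4]
 [  0.    0.    1. ]]
540 [ 0.52540698 -0.29540731  0.01697248] [ 0.51674862 -0.31284407  0.01383173] [ 0.53481922 -0.27890289  0.01919784]
((525.6939086914062, -295.7635498046875), (12.528761863708496, 34.163997650146484), 12.720992088317871)
floor z 0.005920745139799871
```

View pics/w1.png

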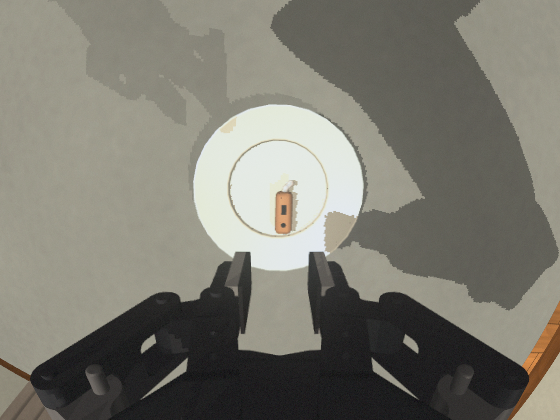

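The wrist view shows the aid at about (284,212), lying along the pads' direction between the fingers. I'll descend onto it.

Call:
send_rows:
  steps: "-0.35 0.004 -0.004 -0.035 0 0 -0.02;-0.35 0 0 -0.035 0 0 0;-0.35 0 0 -0.03 0 0 0;-0.35 0 0 -0.01 0 0 0;-0.35 0 0 0 0 0 0"

```text
clock: 2.65
eef_pos: [0.5276, -0.296, 0.0204]
tool_rot: [0.622, 0.783, -0.0, -0.002]
ft_force: [0.1, 0.7, -0.8]
grip_width: 0.0275
grasp_force: 0.0
```

Call:
send_rows:
  steps: "-0.35 -0.002 0 -0.007 0 0 0;-0.35 0 0 -0.004 0 0 0;-0.35 0 0 0 0 0 0;-0.6 0 0 0 0 0 0;-0.8 0 0 0 0 0 0"

```text
clock: 3.07
eef_pos: [0.5276, -0.2978, 0.0121]
tool_rot: [0.622, 0.783, 0.0, 0.001]
ft_force: [-0.4, -0.1, 2.6]
grip_width: 0.0112
grasp_force: 58.8
```

Call:
send_rows:
  steps: "-1 0 0 0 0 0 0;-1 0 0 0 0 0 0;-1 0 0 0 0 0 0;-1 0 0 0 0 0 0;-1 0 0 0 0 0 0"

```text
clock: 3.48
eef_pos: [0.5275, -0.2978, 0.012]
tool_rot: [0.622, 0.783, 0.0, 0.001]
ft_force: [-1.9, 0.8, 5.8]
grip_width: 0.0117
grasp_force: 59.1
```

Call:
send_rows:
  steps: "-1 0 0 0.02 0 0 0;-1 0 0 0.03 0 0 0;-1 0 0 0.03 0 0 0;-1 0 0 0.02 0 0 0;-1 0 0 0 0 0 0"

```text
clock: 3.9
eef_pos: [0.5298, -0.2991, 0.1163]
tool_rot: [0.622, 0.783, 0.001, 0.005]
ft_force: [1.7, -0.2, -0.7]
grip_width: 0.0114
grasp_force: 58.7
```

```bash
python3 - <<'E'
from h import *
o=get_obs();print(np.round(o['eef_pos'],4),o['grip_width'],o['grasp_force'])
c=snap('wrist','w2');P=wcloud(c,o)
d=snap('top','t2')
cv2.imwrite('pics/w2c.png',cv2.resize(c['frame'][130:350,170:400],None,fx=2.5,fy=2.5)[:,:,::-1])
# refine cup rim, post, cap from t0 by projecting known heights
t=dict(np.load('pics/t0.npz'));Pt=cloud(t)
def fit(m,r0,n):
    from scipy.optimize import least_squares
    Q=Pt[m][:,:2];s=least_squares(lambda p:np.hypot(Q[:,0]-p[0],Q[:,1]-p[1])-r0,Q.mean(0),loss='soft_l1',f_scale=.002);print(n,len(Q),s.x,np.std(s.fun))
x,y,z=Pt[...,0],Pt[...,1],Pt[...,2]
near=np.hypot(x-.489,y-.006)<.045
fit(near&(abs(z-.036)<.004)&(x<.52),.035,'rim')
near=np.hypot(x-.573,y+.0475)<.05
Q=Pt[near&(abs(z-.054)<.003)];print('cap mean',Q.mean(0))
Q=Pt[near&(abs(z-.069)<.003)];print('bar',Q.mean(0),cv2.minAreaRect((Q[:,:2]*1000).astype(np.float32)))
Q=Pt[(np.hypot(x-.551,y-.007)<.012)&(abs(z-.045)<.004)];print('post',Q.mean(0),len(Q))
E
```

```text
[ 0.5298 -0.2991  0.1163] 0.01141580794572698 58.67748498916626
rim 166 [0.48751187 0.00702158] 0.0012179201866438104
cap mean [ 0.57233569 -0.04666297  0.05366781]
bar [ 0.57274649 -0.04650848  0.06915024] ((572.7659301757812, -46.56818389892578), (11.442745208740234, 43.74754333496094), 3.5376803874969482)
post [0.5514181  0.00591167 0.04695462] 53
```

View pics/w2c.png

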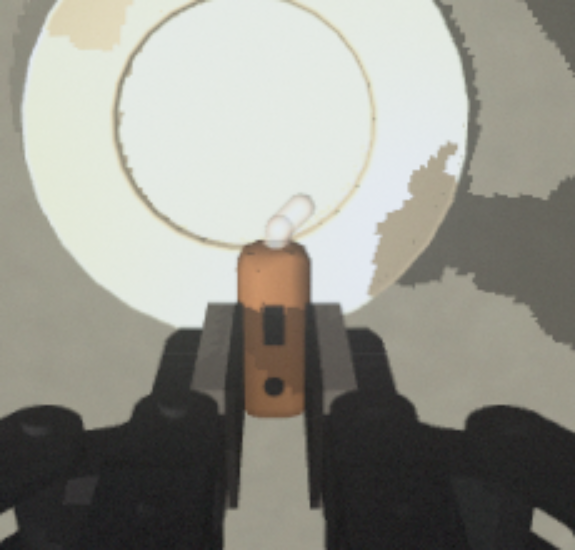

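The aid is gripped firmly, with its hook pointing forward. I'm carrying it to the cup.

Call:
send_rows:
  steps: "-1 -0.005 0.03 0.01 0 0 0;-1 -0.005 0.038 0.01 0 0 0;-1 -0.005 0.038 0 0 0 0;-1 -0.005 0.038 0 0 0 0;-1 -0.005 0.038 0 0 0 0"

```text
clock: 4.42
eef_pos: [0.4998, -0.1136, 0.1287]
tool_rot: [0.623, 0.782, -0.001, -0.001]
ft_force: [0.0, -0.3, 0.2]
grip_width: 0.0113
grasp_force: 58.7
```

Call:
send_rows:
  steps: "-1 -0.005 0.038 0 0 0 0;-1 -0.005 0.038 0 0 0 0;-1 -0.005 0.03 0 0 0 0;-1 0 0.014 0 0 0 0;-1 0 0 0 0 0 0"

```text
clock: 4.83
eef_pos: [0.4848, 0.0077, 0.1287]
tool_rot: [0.621, 0.784, -0.001, -0.002]
ft_force: [-0.1, -0.6, -0.8]
grip_width: 0.0113
grasp_force: 58.7
```

```bash
python3 - <<'E'
from h import *
from scipy.optimize import least_squares
o=get_obs();print(np.round(o['eef_pos'],4),np.round(o['tool_rot'],3),o['grip_width'])
c=snap('wrist','w3');P=wcloud(c,o);x,y,z=np.moveaxis(P,-1,0);ok=c['range_z']>0
Q=P[ok&(np.hypot(x-.488,y-.006)<.045)&(abs(z-.036)<.004)&(np.hypot(x-.488,y-.006)>.028)&(x<.52)]
s=least_squares(lambda p:np.hypot(Q[:,0]-p[0],Q[:,1]-p[1])-.035,[.488,.006],loss='soft_l1',f_scale=.002);print('rim',len(Q),s.x,Q[:,2].mean())
n=np.hypot(x-.573,y+.0475)<.045
Q=P[ok&n&(abs(z-.054)<.004)];
if len(Q): print('cap',cv2.minEnclosingCircle((Q[:,:2]*1000).astype(np.float32)),len(Q),Q[:,2].mean())
Q=P[ok&n&(abs(z-.069)<.004)];
if len(Q): print('bar',len(Q),cv2.minAreaRect((Q[:,:2]*1000).astype(np.float32)))
E
```

```text
[0.4848 0.0077 0.1287] [ 0.621  0.784 -0.001 -0.002] 0.011338550050431382
rim 1147 [0.48851165 0.00549417] 0.03593594213188176
cap ((573.8954467773438, -47.45664978027344), 38.61067581176758) 2081 0.05260609297037325
bar 24 ((572.4443359375, -26.75480079650879), (2.0462844371795654, 10.416280746459961), 86.03277587890625)
```

View pics/w3.png

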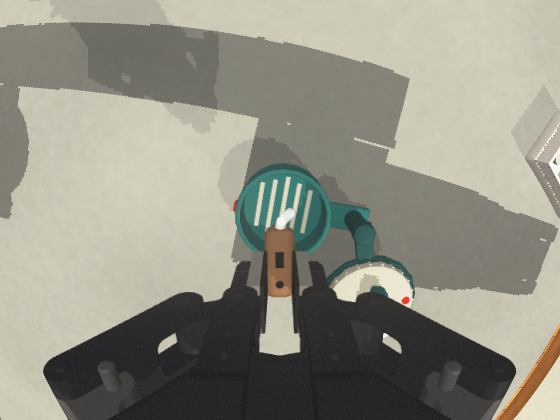

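The cup is at (283,210) in this view, with the aid held just below it in the picture and the cap at (372,290). I'm centring over the cup and lowering.

Call:
send_rows:
  steps: "-1 0.004 -0.006 -0.02 0 0 0;-1 0 0 -0.03 0 0 0;-1 0 0 -0.02 0 0 0;-1 0 0 -0.01 0 0 0;-1 0 0 0 0 0 0"

```text
clock: 5.3
eef_pos: [0.4878, -0.0024, 0.0473]
tool_rot: [0.623, 0.782, -0.002, -0.003]
ft_force: [-1.1, -0.8, -0.3]
grip_width: 0.0116
grasp_force: 58.7
```

Call:
send_rows:
  steps: "-1 0.001 0.004 -0.01 0 0 0;-1 0 0 -0.01 0 0 0;-1 0 0 -0.007 0 0 0;-1 0 0 -0.002 0 0 0;-1 0 0 0 0 0 0"

```text
clock: 5.72
eef_pos: [0.4911, 0.0027, 0.0208]
tool_rot: [0.622, 0.783, -0.0, -0.0]
ft_force: [0.0, -1.0, 0.2]
grip_width: 0.0117
grasp_force: 58.7
```

Lowering a little more, then opening slightly.

Call:
send_rows:
  steps: "-1 0 0 -0.003 0 0 0;-1 0 0 -0.001 0 0 0;-1 0 0 0 0 0 0;-0.5 0 0 0 0 0 0;-0.5 0 0 0 0 0 0"

```text
clock: 6.13
eef_pos: [0.4918, 0.0028, 0.0176]
tool_rot: [0.622, 0.783, 0.0, 0.0]
ft_force: [0.2, 0.7, 0.4]
grip_width: 0.0213
grasp_force: 0.0
```

Call:
send_rows:
  steps: "-0.5 0 0 0 0 0 0;-0.5 0 0 0.01 0 0 0;-0.5 0 0 0.02 0 0 0;-0.5 0 0 0.04 0 0 0;-0.5 0 0 0.04 0 0 0"

```text
clock: 6.55
eef_pos: [0.4899, 0.0027, 0.128]
tool_rot: [0.622, 0.783, -0.001, -0.001]
ft_force: [1.5, 0.3, 0.1]
grip_width: 0.0214
grasp_force: 0.0
```

```bash
python3 - <<'E'
from h import *
o=get_obs();print(np.round(o['eef_pos'],4),np.round(o['joint_pos'],2))
c=snap('wrist','w4');d=snap('scene','s4')
im=np.hstack([cv2.resize(c['frame'][140:320,200:440],None,fx=1.6,fy=1.6),cv2.resize(d['frame'][180:252,220:316],None,fx=4,fy=4)])
cv2.imwrite('pics/z4.png',im[:,:,::-1])
P=wcloud(c,o);x,y,z=np.moveaxis(P,-1,0);ok=c['range_z']>0
hsv=cv2.cvtColor(c['frame'],cv2.COLOR_RGB2HSV)
m=ok&(np.hypot(x-.4885,y-.0055)<.034)&(hsv[...,0]<22)&(hsv[...,1]>90);Q=P[m];print('aid',len(Q),Q.mean(0) if len(Q) else '',Q.max(0))
E
```

```text
[0.4899 0.0027 0.128 ] [ 0.01  0.3  -0.2   1.08  0.    1.35]
aid 601 [0.49148803 0.00569896 0.01980679] [0.50109209 0.02244376 0.02206107]
```

View pics/z4.png

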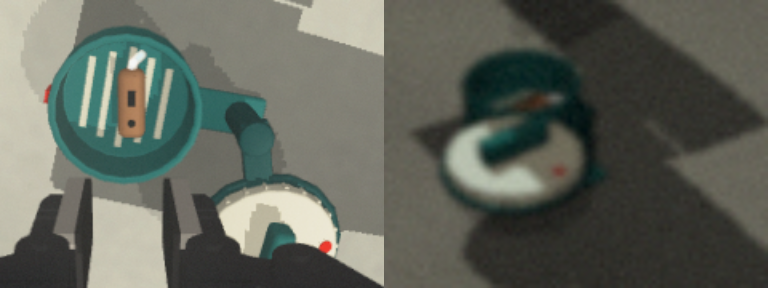

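The aid is lying in the cup, with its body at about (132,100) in the left crop. Next I go above the cap and turn the wrist anticlockwise, so that one grip covers both the swing and the screwing.

Call:
send_rows:
  steps: "-0.3 0.004 -0.0025 0 0 0 0.12;-0.3 0.004 -0.0025 0 0 0 0.12;-0.3 0.004 -0.0025 0 0 0 0.12;-0.3 0.004 -0.0025 0 0 0 0.12;-0.3 0.004 -0.0025 0 0 0 0.12"

```text
clock: 7.07
eef_pos: [0.5117, -0.0099, 0.1279]
tool_rot: [0.361, 0.933, 0.0, 0.0]
ft_force: [0.1, 0.1, 0.3]
grip_width: 0.0294
grasp_force: 0.0
```

Call:
send_rows:
  steps: "-0.3 0.004 -0.0025 0 0 0 0.12;-0.3 0.004 -0.0025 0 0 0 0.12;-0.3 0.004 -0.0025 0 0 0 0.12;-0.3 0.004 -0.0025 0 0 0 0.12;-0.3 0.004 -0.0025 0 0 0 0.12"

```text
clock: 7.48
eef_pos: [0.5317, -0.0224, 0.1277]
tool_rot: [0.069, 0.998, -0.0, 0.0]
ft_force: [0.0, -0.0, -0.3]
grip_width: 0.0302
grasp_force: 0.0
```

Call:
send_rows:
  steps: "-0.3 0.004 -0.0025 0 0 0 0.12;-0.3 0.004 -0.0025 0 0 0 0.12;-0.3 0.004 -0.0025 0 0 0 0.12;-0.3 0.004 -0.0025 0 0 0 0.12;-0.3 0.004 -0.0025 0 0 0 0.12"

```text
clock: 7.9
eef_pos: [0.5517, -0.0349, 0.1277]
tool_rot: [-0.229, 0.973, -0.0, 0.0]
ft_force: [-0.1, -0.0, -0.3]
grip_width: 0.0295
grasp_force: 0.0
```

Call:
send_rows:
  steps: "-0.3 0.004 -0.0025 0 0 0 0.12;-0.3 0.004 -0.0025 0 0 0 0.12;-0.3 0.004 -0.0025 0 0 0 0.12;-0.3 0.004 -0.0025 0 0 0 0.12;-0.3 0.004 -0.0025 0 0 0 0.12"

```text
clock: 8.32
eef_pos: [0.5717, -0.0474, 0.1277]
tool_rot: [-0.506, 0.862, -0.0, 0.0]
ft_force: [-0.2, 0.1, -0.1]
grip_width: 0.0299
grasp_force: 0.0
```

Call:
send_rows:
  steps: "-0.3 0 0 0 0 0 0.12;-0.3 0 0 0 0 0 0.12;-0.3 0 0 0 0 0 0.12;-0.3 0 0 0 0 0 0.12;-0.3 0 0 0 0 0 0"

```text
clock: 8.73
eef_pos: [0.5715, -0.0473, 0.1277]
tool_rot: [-0.695, 0.719, -0.0, 0.0]
ft_force: [-0.7, -0.1, -0.1]
grip_width: 0.0298
grasp_force: 0.0
```

```bash
python3 - <<'E'
from h import *
o=get_obs();Rm=R.from_quat(o['tool_rot']).as_matrix();print(np.round(o['eef_pos'],4),np.round(o['joint_pos'],2),'phi',np.degrees(np.arctan2(Rm[1,1],Rm[0,1])),np.round(Rm[:,2],3))
c=snap('wrist','w5');P=wcloud(c,o);x,y,z=np.moveaxis(P,-1,0);ok=c['range_z']>0
n=np.hypot(x-.573,y+.0475)<.045
for nm,h in (('cap',.053),('bar',.069)):
    Q=P[ok&n&(abs(z-h)<.003)]
    if len(Q): q=(Q[:,:2]*1000).astype(np.float32);print(nm,len(Q),Q.mean(0),cv2.minEnclosingCircle(q),cv2.minAreaRect(q))
Q=P[ok&(np.hypot(x-.551,y-.007)<.012)&(abs(z-.046)<.004)];print('post',Q.mean(0) if len(Q) else 0,len(Q))
d=camera('top');Pt=cloud(d);X,Y,Z=np.moveaxis(Pt,-1,0);
E
```

```text
[ 0.5715 -0.0473  0.1277] [-0.08  0.45  0.02  1.15 -0.   -1.62] phi 178.12532274424868 [ 0. -0. -1.]
cap 7208 [ 0.57392177 -0.05175152  0.05279261] ((574.1597290039062, -48.81081771850586), 39.10131072998047) ((574.2691040039062, -49.32383728027344), (76.2452392578125, 75.91339111328125), 46.92117691040039)
bar 1076 [ 0.57380651 -0.04969665  0.06844134] ((573.9168701171875, -48.92447280883789), 21.928775787353516) ((573.8028564453125, -48.861961364746094), (11.949560165405273, 43.711326599121094), 4.105135440826416)
post [0.55487335 0.0052776  0.04743272] 271
```

View pics/w5.png

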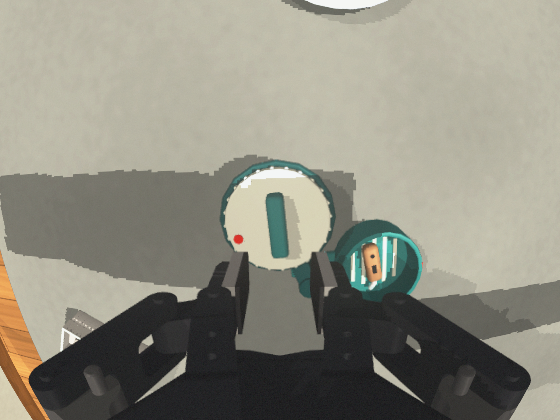

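The cap is centred at (277,215) under the fingers with its bar between them, and the aid is in the cup at (371,262). I'll align and descend onto the bar.

Call:
send_rows:
  steps: "-0.3 0.0025 -0.0015 -0.02 0 0 0.105;-0.3 0 0 -0.025 0 0 0;-0.3 0 0 -0.015 0 0 0;-0.3 0 0 -0.005 0 0 0;-0.3 0 0 0 0 0 0"

```text
clock: 9.25
eef_pos: [0.5726, -0.0486, 0.0608]
tool_rot: [0.731, -0.682, -0.001, 0.001]
ft_force: [0.4, 0.9, -0.2]
grip_width: 0.0297
grasp_force: 0.0
```

Call:
send_rows:
  steps: "-0.3 0.001 0 -0.004 0 0 0;-0.3 0 0 0 0 0 0;-0.6 0 0 0 0 0 0;-1 0 0 0 0 0 0;-1 0 0 0 0 0 0"

```text
clock: 9.67
eef_pos: [0.5756, -0.0487, 0.0593]
tool_rot: [0.732, -0.682, 0.001, -0.001]
ft_force: [-0.4, -0.2, 0.8]
grip_width: 0.0098
grasp_force: 60.7
```

```bash
python3 - <<'E'
import numpy as np
p=np.array([.5504,.0086]);a=np.radians(-67.6)-np.arange(26)*1.911/25
q=p+.062*np.c_[np.cos(a),np.sin(a)]
for i in range(0,25,5):print(';'.join('-1 %.4f %.4f 0 0 0 -0.0764'%tuple(q[j+1]-q[j]) for j in range(i,i+5)),' end',np.round(q[i+5],4))
E
```

```text
-1 -0.0044 -0.0016 0 0 0 -0.0764;-1 -0.0046 -0.0013 0 0 0 -0.0764;-1 -0.0046 -0.0009 0 0 0 -0.0764;-1 -0.0047 -0.0006 0 0 0 -0.0764;-1 -0.0047 -0.0002 0 0 0 -0.0764  end [ 0.5509 -0.0534]
-1 -0.0047 0.0001 0 0 0 -0.0764;-1 -0.0047 0.0005 0 0 0 -0.0764;-1 -0.0047 0.0009 0 0 0 -0.0764;-1 -0.0046 0.0012 0 0 0 -0.0764;-1 -0.0045 0.0016 0 0 0 -0.0764  end [ 0.5278 -0.0491]
-1 -0.0043 0.0019 0 0 0 -0.0764;-1 -0.0042 0.0022 0 0 0 -0.0764;-1 -0.0040 0.0025 0 0 0 -0.0764;-1 -0.0038 0.0028 0 0 0 -0.0764;-1 -0.0036 0.0031 0 0 0 -0.0764  end [ 0.5079 -0.0365]
-1 -0.0033 0.0034 0 0 0 -0.0764;-1 -0.0031 0.0036 0 0 0 -0.0764;-1 -0.0028 0.0038 0 0 0 -0.0764;-1 -0.0025 0.0040 0 0 0 -0.0764;-1 -0.0022 0.0042 0 0 0 -0.0764  end [ 0.4941 -0.0174]
-1 -0.0018 0.0044 0 0 0 -0.0764;-1 -0.0015 0.0045 0 0 0 -0.0764;-1 -0.0011 0.0046 0 0 0 -0.0764;-1 -0.0008 0.0047 0 0 0 -0.0764;-1 -0.0004 0.0047 0 0 0 -0.0764  end [0.4885 0.0055]
```

Call:
send_rows:
  steps: "-1 -0.0044 -0.0016 0 0 0 -0.076;-1 -0.0046 -0.0013 0 0 0 -0.076;-1 -0.0046 -0.0009 0 0 0 -0.076;-1 -0.0047 -0.0006 0 0 0 -0.076;-1 -0.0047 -0.0002 0 0 0 -0.076"

```text
clock: 10.08
eef_pos: [0.5527, -0.0541, 0.0593]
tool_rot: [-0.588, 0.809, -0.001, 0.0]
ft_force: [-1.2, -1.6, 1.6]
grip_width: 0.01
grasp_force: 60.8
```

Tracking well with low forces, so I'll continue.

Call:
send_rows:
  steps: "-1 -0.0047 0.0001 0 0 0 -0.076;-1 -0.0047 0.0005 0 0 0 -0.076;-1 -0.0047 0.0009 0 0 0 -0.076;-1 -0.0046 0.0012 0 0 0 -0.076;-1 -0.0045 0.0016 0 0 0 -0.076"

```text
clock: 10.5
eef_pos: [0.5289, -0.0507, 0.0593]
tool_rot: [-0.424, 0.906, -0.002, -0.0]
ft_force: [-1.4, -3.8, 2.9]
grip_width: 0.0099
grasp_force: 60.9
```

Call:
send_rows:
  steps: "-1 -0.0043 0.0019 0 0 0 -0.076;-1 -0.0042 0.0022 0 0 0 -0.076;-1 -0.004 0.0025 0 0 0 -0.076;-1 -0.0038 0.0028 0 0 0 -0.076;-1 -0.0036 0.0031 0 0 0 -0.076"

```text
clock: 10.92
eef_pos: [0.5078, -0.0386, 0.0591]
tool_rot: [-0.245, 0.969, -0.002, -0.001]
ft_force: [-3.9, -4.6, 4.6]
grip_width: 0.0096
grasp_force: 61.2
```

Call:
send_rows:
  steps: "-1 -0.0033 0.0034 0 0 0 -0.076;-1 -0.0031 0.0036 0 0 0 -0.076;-1 -0.0028 0.0038 0 0 0 -0.076;-1 -0.0025 0.004 0 0 0 -0.076;-1 -0.0022 0.0042 0 0 0 -0.076"

```text
clock: 11.33
eef_pos: [0.4926, -0.0194, 0.0588]
tool_rot: [-0.058, 0.998, -0.002, -0.002]
ft_force: [-6.3, -4.6, 6.7]
grip_width: 0.0101
grasp_force: 61.4
```

Call:
send_rows:
  steps: "-1 -0.0018 0.0044 0 0 0 -0.076;-1 -0.0015 0.0045 0 0 0 -0.076;-1 -0.0011 0.0046 0 0 0 -0.076;-1 -0.0008 0.0047 0 0 0 -0.076;-1 -0.0004 0.0047 0 0 0 -0.076"

```text
clock: 11.75
eef_pos: [0.4857, 0.0043, 0.0586]
tool_rot: [0.132, 0.991, -0.002, -0.003]
ft_force: [-9.0, -1.6, 9.3]
grip_width: 0.0097
grasp_force: 61.8
```

Call:
send_rows:
  steps: "-1 0.001 0.002 0 0 0 0;-1 0.001 0.002 0 0 0 0;-1 0 0 0 0 0 0;-1 0 0 0 0 0 0;-1 0 0 0 0 0 0"

```text
clock: 12.17
eef_pos: [0.4856, 0.0073, 0.0584]
tool_rot: [0.13, 0.992, -0.003, -0.005]
ft_force: [-13.6, -5.2, 12.4]
grip_width: 0.01
grasp_force: 62.2
```

Call:
send_rows:
  steps: "-1 -0.002 0.002 0 0 0 0;-1 -0.001 0.001 0.001 0 0 0;-1 0 0 0 0 0 0;-1 0 0 0 0 0 0;-1 0 0 0 0 0 0"

```text
clock: 12.58
eef_pos: [0.4854, 0.0078, 0.0592]
tool_rot: [0.131, 0.991, -0.005, -0.002]
ft_force: [-6.7, -11.2, 3.7]
grip_width: 0.0098
grasp_force: 61.1
```

```bash
python3 - <<'E'
from h import *
o=get_obs();print({k:np.round(o[k],2).tolist() for k in('ft_force','ft_torque','joint_pos')})
c=snap('wrist','w6');d=snap('top','t6')
im=np.hstack([cv2.resize(c['frame'][130:340,170:400],(440,400)),cv2.resize(d['frame'][220:310,250:330],(356,400))])
cv2.imwrite('pics/z6.png',im[:,:,::-1])
E
```

```text
{'ft_force': [-6.73, -11.25, 3.74], 'ft_torque': [-2.61, 1.34, -0.03], 'joint_pos': [0.02, 0.37, -0.31, 0.9, -0.01, 0.28]}
```

View pics/z6.png

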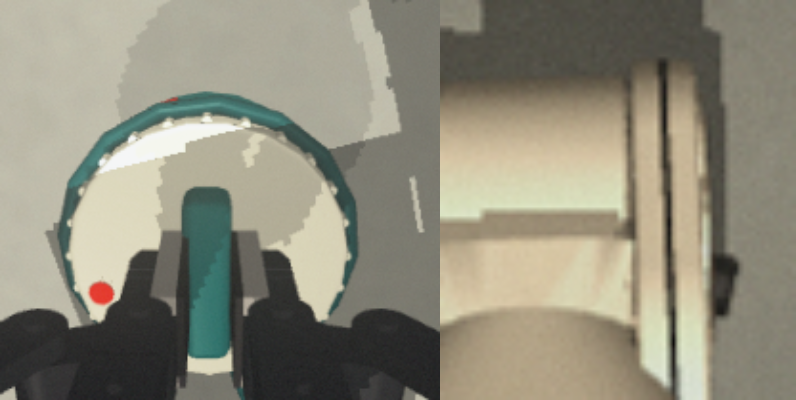

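The strap is against its stop: the cap covers the cup, with the red dot at (100,293) and the stripe at (172,100) in the left crop. I'm starting to screw clockwise.

Call:
send_rows:
  steps: "-1 -0.001 -0.001 0 0 0 -0.1;-1 0 -0.001 0 0 0 -0.1;-1 0 0 -0.0005 0 0 -0.1;-1 0 0 -0.0005 0 0 -0.1;-1 0 0 0 0 0 -0.1"

```text
clock: 13.1
eef_pos: [0.4858, 0.0084, 0.0584]
tool_rot: [0.373, 0.928, -0.002, -0.001]
ft_force: [-3.8, -4.6, 2.3]
grip_width: 0.0098
grasp_force: 60.8
```

Call:
send_rows:
  steps: "-1 0 0 -0.0003 0 0 -0.1;-1 0 0 -0.0003 0 0 -0.1;-1 0 0 -0.0003 0 0 -0.1;-1 0 0 -0.0003 0 0 -0.1;-1 0 0 0 0 0 -0.1"

```text
clock: 13.52
eef_pos: [0.4868, 0.009, 0.0574]
tool_rot: [0.591, 0.807, -0.001, 0.001]
ft_force: [-2.0, -2.9, 0.3]
grip_width: 0.0096
grasp_force: 60.7
```

Call:
send_rows:
  steps: "-1 0 0 -0.0003 0 0 -0.1;-1 0 0 -0.0003 0 0 -0.1;-1 0 0 -0.0003 0 0 -0.1;-1 0 0 -0.0003 0 0 -0.1;-1 0 0 0 0 0 -0.1"

```text
clock: 13.93
eef_pos: [0.488, 0.0091, 0.0565]
tool_rot: [0.772, 0.635, -0.0, 0.002]
ft_force: [0.5, -3.7, -0.4]
grip_width: 0.0099
grasp_force: 60.5
```

Call:
send_rows:
  steps: "-1 0 0 -0.0003 0 0 -0.1;-1 0 0 -0.0003 0 0 -0.1;-1 0 0 -0.0003 0 0 -0.1;-1 0 0 -0.0003 0 0 -0.1;-1 0 0 0 0 0 -0.06"

```text
clock: 14.35
eef_pos: [0.4885, 0.01, 0.0559]
tool_rot: [0.895, 0.447, 0.001, 0.001]
ft_force: [0.4, -2.3, 3.7]
grip_width: 0.0101
grasp_force: 124.9
```

```bash
python3 - <<'E'
from h import *
o=get_obs();print({k:np.round(o[k],2).tolist() for k in('ft_force','ft_torque','joint_pos')})
E
```

```text
{'ft_force': [0.38, -2.35, 3.69], 'ft_torque': [-0.53, 0.13, 2.99], 'joint_pos': [0.02, 0.37, -0.31, 0.89, -0.0, 2.24]}
```

The torque has reached 3 N m, so the cap is at its tight stop. I'll relax the twist slightly, open and retreat.

Call:
send_rows:
  steps: "-1 0 0 0 0 0 0.03;-1 0 0 0 0 0 0;-0.3 0 0 0 0 0 0;-0.3 0 0 0 0 0 0;-0.3 0 0 0 0 0 0"

```text
clock: 14.77
eef_pos: [0.487, 0.0104, 0.0545]
tool_rot: [0.889, 0.457, -0.0, -0.0]
ft_force: [0.1, -0.5, 0.5]
grip_width: 0.0302
grasp_force: 0.0
```

Call:
send_rows:
  steps: "-0.3 0 0 0.01 0 0 0;-0.3 0 0 0.03 0 0 0;-0.3 0 0 0.03 0 0 0;-0.3 0 0 0.03 0 0 0;-0.3 0 0 0 0 0 0"

```text
clock: 15.18
eef_pos: [0.4912, 0.0103, 0.1612]
tool_rot: [0.889, 0.458, 0.005, 0.002]
ft_force: [1.5, -0.4, 0.5]
grip_width: 0.03
grasp_force: 0.0
```

```bash
python3 - <<'E'
from h import *
o=get_obs();c=snap('wrist','w7');P=wcloud(c,o);x,y,z=np.moveaxis(P,-1,0);ok=c['range_z']>0
n=np.hypot(x-.488,y-.007)<.045
for nm,h in (('cap',.049),('bar',.065)):
    Q=P[ok&n&(abs(z-h)<.004)];q=(Q[:,:2]*1000).astype(np.float32);print(nm,len(Q),np.median(Q[:,2]),cv2.minEnclosingCircle(q),cv2.minAreaRect(q))
hsv=cv2.cvtColor(c['frame'],cv2.COLOR_RGB2HSV);red=ok&n&((hsv[...,0]<8)|(hsv[...,0]>172))&(hsv[...,1]>120)
k,l,s,ce=cv2.connectedComponentsWithStats(red.astype(np.uint8))
for i in range(1,k):print('red',s[i,4],ce[i],np.median(P[l==i],0))
E
```

```text
cap 6285 0.04926292388217142 ((489.9800109863281, 5.044419288635254), 43.336090087890625) ((488.6671447753906, 5.497108459472656), (83.72907257080078, 82.73946380615234), 36.90754318237305)
bar 825 0.06508787307833439 ((489.100830078125, 5.01511287689209), 22.0357666015625) ((488.8389587402344, 5.0867919921875), (43.61690902709961, 12.140475273132324), 74.69296264648438)
red 51 [248.47058824 237.56862745] [0.45781031 0.00314455 0.05028195]
```

View pics/w7.png

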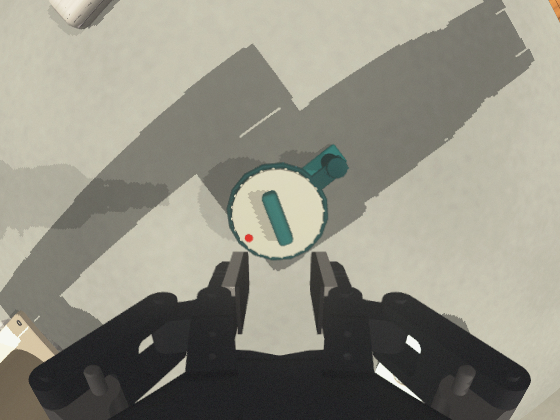

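The dot is aligned with the stripe side (183.6° against 182.9°) and the bar top is at 65.1 mm, the tight height. But the bar sits about 20° off the pads, so I'll regrip and verify tightness.

Call:
send_rows:
  steps: "-0.3 -0.001 -0.002 -0.02 0 0 0.12;-0.3 -0.001 -0.0015 -0.03 0 0 0.12;-0.3 0 -0.0015 -0.03 0 0 0.11;-0.3 0 0 -0.015 0 0 0;-0.3 0 0 -0.005 0 0 0"

```text
clock: 15.65
eef_pos: [0.4817, 0.0052, 0.051]
tool_rot: [0.796, 0.606, -0.003, -0.002]
ft_force: [-0.7, 0.3, 0.3]
grip_width: 0.0298
grasp_force: 0.0
```

Call:
send_rows:
  steps: "-0.3 0 0 0 0 0 0;-0.3 0 0 0 0 0 0;-1 0 0 0 0 0 0;-1 0 0 0 0 0 0;-1 0 0 0 0 0 0"

```text
clock: 16.07
eef_pos: [0.4871, 0.0053, 0.0562]
tool_rot: [0.795, 0.606, 0.001, 0.001]
ft_force: [1.2, -1.1, 0.3]
grip_width: 0.0098
grasp_force: 60.9
```

```bash
cat > q.py <<'E'
from h import *
o=get_obs();Rm=R.from_quat(o['tool_rot']).as_matrix();print({k:np.round(o[k],2).tolist() for k in('ft_force','ft_torque')},'phi',np.degrees(np.arctan2(Rm[1,1],Rm[0,1])))
E
python3 q.py
```

```text
{'ft_force': [1.24, -1.1, 0.3], 'ft_torque': [-0.09, -0.2, -0.06]} phi -15.366911955698777
```

Call:
send_rows:
  steps: "-1 0 0 0 0 0 -0.04;-1 0 0 0 0 0 -0.04;-1 0 0 0 0 0 0;-1 0 0 0 0 0 0;-1 0 0 0 0 0 0"

```text
clock: 16.48
eef_pos: [0.487, 0.0056, 0.0558]
tool_rot: [0.818, 0.575, 0.001, 0.001]
ft_force: [2.1, 0.1, 4.6]
grip_width: 0.0096
grasp_force: 62.5
```

```bash
python3 q.py
```

```text
{'ft_force': [2.08, 0.15, 4.64], 'ft_torque': [0.13, -0.5, 0.85]} phi -19.82800093174539
```

Call:
send_rows:
  steps: "-1 0 0 0 0 0 -0.04;-1 0 0 0 0 0 -0.04;-1 0 0 0 0 0 0;-1 0 0 0 0 0 0;-1 0 0 0 0 0 0"

```text
clock: 16.9
eef_pos: [0.4869, 0.0058, 0.0557]
tool_rot: [0.84, 0.542, 0.002, 0.001]
ft_force: [3.0, 1.8, 6.0]
grip_width: 0.0101
grasp_force: 73.3
```

```bash
python3 q.py
```

```text
{'ft_force': [3.02, 1.76, 6.03], 'ft_torque': [0.28, -0.61, 1.43]} phi -24.322263423550307
```

The torque rises steadily to about 1.4 N m, far above the 0.05 N m friction, so the cap is against the tight stop. Unwinding most of the twist, releasing and retreating.

Call:
send_rows:
  steps: "-1 0 0 0 0 0 0.06;-1 0 0 0 0 0 0.05;-1 0 0 0 0 0 0;-0.3 0 0 0 0 0 0;-0.3 0 0 0 0 0 0"

```text
clock: 17.32
eef_pos: [0.484, 0.0051, 0.0541]
tool_rot: [0.81, 0.586, -0.001, -0.001]
ft_force: [-0.6, -0.2, 0.0]
grip_width: 0.0295
grasp_force: 0.0
```

Call:
send_rows:
  steps: "-0.3 0 0 0 0 0 0;-0.3 0 0 0.02 0 0 0;-0.3 0 0 0.03 0 0 0;-0.3 0 0 0.03 0 0 0;-0.3 0 0 0.03 0 0 0"

```text
clock: 17.73
eef_pos: [0.4837, 0.0051, 0.1647]
tool_rot: [0.81, 0.586, -0.002, -0.001]
ft_force: [0.8, -0.6, 0.1]
grip_width: 0.0298
grasp_force: 0.0
```

Call:
send_rows:
  steps: "-0.3 0 0 0.02 0 0 0;-0.3 0 0 0 0 0 0;-0.3 0 0 0 0 0 0;-0.3 0 0 0 0 0 0;-0.3 0 0 0 0 0 0"

```text
clock: 18.15
eef_pos: [0.484, 0.0053, 0.1829]
tool_rot: [0.81, 0.586, -0.002, -0.001]
ft_force: [-0.5, 0.3, -0.5]
grip_width: 0.03
grasp_force: 0.0
```

```bash
python3 - <<'E'
from h import *
o=get_obs();print(o['eef_pos'],o['ft_force']);c=snap('wrist','w8');P=wcloud(c,o);x,y,z=np.moveaxis(P,-1,0);ok=c['range_z']>0
n=np.hypot(x-.488,y-.007)<.045
Q=P[ok&n&(abs(z-.065)<.004)];q=(Q[:,:2]*1000).astype(np.float32);print('bar',len(Q),np.median(Q[:,2]),cv2.minAreaRect(q))
Q=P[ok&n&(abs(z-.049)<.004)];print('cap',np.median(Q[:,2]))
hsv=cv2.cvtColor(c['frame'],cv2.COLOR_RGB2HSV);red=ok&n&((hsv[...,0]<8)|(hsv[...,0]>172))&(hsv[...,1]>120)
print('red',np.median(P[red],0))
E
```

```text
[0.48395295 0.00525691 0.18289356] [-0.54654393  0.28282562 -0.45138889]
bar 723 0.06503028111497663 ((488.9637451171875, 5.454240798950195), (43.534629821777344, 12.001975059509277), 74.4585952758789)
cap 0.049226284897379374
red [0.45768332 0.00352492 0.05023929]
```

The bar did not move under the twist (74.5° against 74.7°), the dot lines up with the stripe, and the height is 65.0 mm. The cap is fully tight, so I'm handing in.

```bash
python3 -c "
from workcell import *
print(job_done())"
```

```text
the job is handed in; nothing more can be done
None
```

The hearing aid is in the drying capsule and the cap is swung over the mouth and screwed fully tight; I handed the job in at about 18 s, with the arm clear of everything.

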